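# Close the inspection hatch of a bearing housing and bed its new seal

### The arm

A 6-joint arm with a two-finger parallel gripper is mounted at the origin on a cart in front of the work surface, level with it; the furniture and walls round the work are solid. World frame = base frame: x ahead of the robot, y to its left, z up, the work surface at z = 0. Lengths are in mm, angles in rad, forces in N, time in s.
With the tool pointing down it reaches from about 150 to 775 mm from the base axis. Payload 6.1 kg.
Tool frame: the origin (TCP) lies on the centre line of the jaws, within the pads' length; the fingertips stand 14 mm ahead of it and the grasp point (between the pads) lies 5 mm behind it; z points along the fingers, y is the direction in which the jaws open and shut (so a half turn about z gives the same grasp; the last joint's range is limited). The gripper opens to 85 mm and grips with 20 to 120 N. Pads are 22 mm wide; open, the fingers measure 114 mm over their backs; the gripper's body (76 mm by 85 mm) begins 54 mm behind the grasp point. The pads swing forward as they close: fully open they stand 13 mm farther back than shut.
Start: joints at [1.144, 0.126, -0.04, 1.405, 0, 1.571], TCP at [217.321, 477.891, 245.295] pointing down, gripper open.
Joint ranges: [-2.72, 2.72], [-0.95, 1.95], [-1.27, 1.35], [-1.78, 2.02], [-1.46, 1.47], [-3.14, 3.14]. Speed limits (rad/s): [2.39, 2.39, 3.01, 3.14, 3.14, 3.14].

### API

Orientations are given as [roll, pitch, yaw] about the fixed x, y, z axes, in that order (R = Rz(yaw) Ry(pitch) Rx(roll)).
In Python, from plant import * gives the robot as it stands. The module is installed in compiled form; this text tells all that it offers.
- The arm moves only by the tool apply_moves, never from a script. Its argument "targets" is a list of rows, each a list of 5 numbers: the opening, from 0 (shut) to 1 (fully open), then the shift along the tool's x, y, z in units of 40 mm (1.0 is 40 mm), then the turn about the tool's z in units of 5 degrees (1.0 is 5 degrees). In form: [[fingers, dx, dy, dz, twist], ...]. A call has 1 to 8 rows; each row is the pose to reach, as a shift and turn from the pose measured when the call began, along the tool's axes at that moment; what a row does not reach only later rows make up. A row lasts 1/12 s, in which the tool goes at most 41.7 mm and 7.16 degrees, less where a joint would pass 70% of its speed; a pose out of reach is approached as far as the arm can. A call with a gripper value outside its range is refused whole. The fingers move at their own pace and stop on an object; the grip force is fixed at half the most. Time passes only in rows, so rows that repeat a pose let the fingers close. It gives the time, the measured TCP pose, the force and the opening at its end, in the units of the state.
- sense(): the state, without advancing time (a new reading comes with each control period).
- snapshot(name): name is "scene" or "top" or "wrist"; returns the picture (480x640x3 uint8, red, green, blue); there is no depth.
- camera_params(name): a dict with "fov_y" (degrees; the focal length in pixels is half the picture's height over the tangent of half this angle, whatever the lens; pixels are square), "cx", "cy" (the principal point, pixels), "k1" (the pictures are not rectified: a ray, as slopes to the right and down, at radius r is drawn at 1 + k1 r^2 times it, then the intrinsics apply), "R" (3x3) and "t" (3): a world point X has camera coordinates R X + t. Camera axes: x right, y down, z forward; pixel columns grow to the right and rows downward; lengths in mm; the calibration is good to about 2 mm. A picture is of the moment at which its call begins: read the wrist's pose just before it. camera_params takes no time and is no camera call; for the wrist camera it gives the pose at the moment of the call.
- sign_off(): hands the job in, once; it reports no verdict.
Trained networks look in the newest picture that a camera, given by its name, has taken for a name from the list of things; names that differ only in an ending like _2 or _b are one class to them, and where a whole thing is asked for, a point or a joint stands for the part that bears it (a point fixed in the world has none). Each returns a list of dicts, best first, with "conf" (0 to 1); they miss things now and then, are a little off and sometimes report something else, mostly with a low value. They report only what shows in the picture. A call takes as long as a camera call.
- cut_out(camera, query): "pixels" (480x640 bool, what is visible of it) and "centre" ([column, row] in pixels, amid what is visible of it).
The state is a dict: "time_s": time; "joint_positions": joint angles; "qd": joint speeds; "joint_torque": joint torques, N m; "position": TCP position; "eef_rot": TCP orientation; "force": force on the tool from outside, world axes, zero at the start; "wrist_torque": the same for the moment, N m; "finger_gap": finger opening in mm.
Only numpy, scipy, OpenCV 4.12 (cv2) and the standard library are available. Lean on these libraries where they do the work, as an engineer would, in place of code of your own. Each camera call takes 0.05 s, during which the arm holds its last target. There are 200 camera calls.

### The job

Close the sloping hatch of the bearing housing: set the loose cover over the raised rim, its winged fastener at the high end. Once it sits there, turn the wing until it lines up with the two small ribs on the cover and the cross-pin drops through its slot. Then push the cover fully home against its new seal and finish while still holding it pressed down, so that the seal can bed in; leave the tin, ring gauge and bush where they stand.

Things in the scene. Friction and masses are not known exactly. Their poses are not given: they have to be found in the camera images.
- cover: Loose aluminium hatch cover, an upside-down pan 159 (x) x 99 (y) x 25 mm: 5 mm plate on top, flange 20 mm deep round it, 151.6 x 91.6 mm inside; 0.37 kg. Lies flat on the table, handle up. Origin: centre of the flange's lower edge, 20 mm below the plate's underside. z outward (up); +x towards the fastener end, which belongs at the hatch's high end.
- cover_handle (a point): Centre of the cover's black bridge handle, the place to grip: bar 68 mm long (cover's y), 11 mm thick (x), 14 mm high, on two posts 52 mm apart. At x -12, y 0, z 56 mm of the cover; 31 mm above the plate's upper face. Axes as the cover's.
- wing (a point): Centre of the steel wing of the quarter-turn fastener in the cover: flat bar 40 mm long (its y), 9 mm thick (its x), 24 mm high, from 11.5 to 35.5 mm above the plate, on a round boss 24 mm across. On the turning axis, x 50, y 0 mm of the cover, 23.5 mm above the plate's upper face. Its axes turn with the wing, z outward.
- cross_pin (a point): Middle of the fastener's cross-pin under the cover: 26 mm long (its y), 5 mm thick, parallel to the wing and turning with it; its underside is 18 mm below the plate's underside, 2 mm above the flange's lower edge.
- fastener (a joint): Turn of the fastener in the cover, rad. 0: wing and cross-pin along the cover's y, in line with the two dark ribs on the plate and the slot. Grows counter-clockwise seen from above. Starts at 0.85 to 1.45, stops at -0.5 and 1.65: turn it clockwise. Stiff (0.12 N m), stays as left; on the bare table the cover would turn along with it, the rim keeps it from turning.
- rim_top (a point): Grey cast bearing housing, fixed, base 196 x 156 mm, with a hatch sloping down 20 degrees towards the robot. Point: centre of the hatch rim in the plane of its upper edge, 97 mm above the table. x up the slope, y across, z outward, square to the hatch. Rim 148 (x) x 88 (y) mm outside, 26 mm high, upper edge chamfered 4 mm; the cover's flange goes over it with 1.8 mm play all round.
- keyway (a point): Middle of the slot for the cross-pin, on the upper face of a 4 mm steel bracket inside the rim's high end, 9 mm below its edge: 34 mm long (y) x 13 mm wide (x); at x 50, y 0 of rim_top, axes alike. With the pin across the slot the cover's fastener end stays about 5 mm too high; the pin passes when turned to within about 0.2 rad.
- seal (a joint): Compression of the rubber seal, m: 0 free (4 mm proud of the rim), 0.004 with the cover fully home on the rim. Cover resting on the free seal: plate underside at z 4 mm of rim_top, handle centre at (-12, 0, 40), wing centre at (50, 0, 32.5) mm; home, all 4 mm lower. The seal bears the cover's weight; pressing it home takes about 11 N more, square to the hatch.
- grease_tin: Grease tin, 54 mm across, 48 mm high, loose, beyond the housing towards the middle of the table; origin: centre of its underside. Leave alone.
- ring_gauge: Steel ring gauge lying flat, 58 mm across, 18 mm high, loose, beyond the bearing stand; origin: centre of its underside. Leave alone.
- bush_3: Flanged bush, 42 mm across, 26 mm high, loose, beyond the bearing stand; origin: centre of its underside. Leave alone.

How it is judged:
By the outcome, as a careful person would: the job done as asked, in the order asked, and still so for the second after the job is handed in, while the arm keeps its last pose, push and grip.
It also fails if it takes over 66 s, if anything falls off the work surface, if the arm or the gripper's body presses on something with over 40 N, if the wrist force passes 120 N, or if a joint passes its speed limit or range.

## Working session

There is one attempt and no reset: what is moved stays moved. The work goes in short steps, Python scripts to look and compute and a tool call to move; the robot and the scene stay as the last step left them, time stands still between calls to the robot, and variables do not carry over. Pictures are saved under pics/ and viewed, on a budget of 10 in all, crops included, one or two more only if the job needs it, and the job is handed in when it is done.

Besides the shell and the picture viewer there is one more tool, called after ">>>" as name([rows], argument=value, ...), one row to a line, values as JSON. apply_moves: Moves the arm, as the interface text tells. Its arguments: {"type":"object","properties":{"targets":{"type":"array"}},"required":["targets"]}

```bash
mkdir -p pics; cat > h.py <<'E'
from plant import *
import numpy as np, cv2
from scipy.spatial.transform import Rotation as Rn
from scipy.optimize import least_squares
def cam(n):
    p=camera_params(n); f=240/np.tan(np.radians(p['fov_y'])/2)
    return dict(f=f,c=np.array([p['cx'],p['cy']]),k=p['k1'],R=np.array(p['R']),t=np.array(p['t']))
def proj(c,X):
    X=np.atleast_2d(X)@c['R'].T+c['t']; s=X[:,:2]/X[:,2:]
    return s*(1+c['k']*(s**2).sum(1,keepdims=True))*c['f']+c['c']
def ray(c,uv):
    d=(np.array(uv,float)-c['c'])/c['f']; s=d.copy()
    for _ in range(20): s=d/(1+c['k']*(s@s))
    v=c['R'].T@np.array([s[0],s[1],1]); return -c['R'].T@c['t'],v/np.linalg.norm(v)
def onz(c,uv,z):
    o,v=ray(c,uv); return o+v*(z-o[2])/v[2]
def save(n,im): cv2.imwrite('pics/'+n+'.png',im[:,:,::-1])
E
python3 - <<'E'
from h import *
print(sense())
for n in ['scene','top']:
    im=snapshot(n); save(n+'0',im); c=cam(n); print(n,c)
    for q in ['cover','cover_handle','wing','rim_top','grease_tin','ring_gauge','bush_3']:
        try:
            for d in cut_out(n,q)[:2]: print(n,q,round(d['conf'],2),d['centre'],d['pixels'].sum(),onz(c,d['centre'],{'cover_handle':56,'wing':48}.get(q,20)).round())
        except Exception as e: print(q,e)
E
```

```text
{'time_s': 0.0, 'joint_positions': array([ 1.14401939e+00,  1.26399566e-01, -4.06671132e-02,  1.40541021e+00,
        9.01539758e-07,  1.57080752e+00]), 'qd': array([-1.89557768e-04,  7.95955300e-04,  1.83601568e-03,  9.81508075e-05,
        6.62312071e-04,  4.60309461e-04]), 'joint_torque': array([ 2.36132793e-03, -4.35916972e+01,  3.52921951e+01,  1.74052891e-02,
        1.10727260e-04, -1.22642700e-05]), 'position': array([217.1465922 , 477.53366901, 244.49114568]), 'eef_rot': array([-3.13991209e+00, -8.82721426e-07,  2.71480452e+00]), 'force': array([ 0.04984904,  0.25511201, -0.4208875 ]), 'wrist_torque': array([-0.04478774, -0.03030108, -0.01949734]), 'finger_gap': 85.1558211224365}
scene {'f': np.float64(609.1434341525387), 'c': array([321.49317983, 232.730712  ]), 'k': 0.05797616744697599, 'R': array([[ 0.82093502, -0.57099151,  0.00586489],
       [-0.34981587, -0.51100771, -0.78517512],
       [ 0.45132533,  0.64252612, -0.61924602]]), 't': array([-462.42937071,  281.40359334, 1033.26897903])}
scene cover 0.84 [227.0, 212.0] 2338 [489. 279.  20.]
scene cover_handle 0.76 [22
[... 556 characters left out ...]
'f': np.float64(572.5813762542675), 'c': array([313.78708325, 235.93712007]), 'k': -0.035950341006427196, 'R': array([[-0.02053796, -0.99972357,  0.01144464],
       [-0.993947  ,  0.01918094, -0.10817323],
       [ 0.10792381, -0.01359702, -0.99406618]]), 't': array([   4.24349138,  549.06768719, 1363.75165972])}
top cover 0.8 [191.8, 260.7] 2661 [495. 292.  20.]
top cover 0.49 [298.6, 224.7] 174 [579.  30.  20.]
top cover_handle 0.67 [193.5, 263.0] 2679 [487. 280.  56.]
top rim_top 0.96 [441.5, 253.0] 2924 [ 502. -319.   20.]
top grease_tin 0.81 [355.3, 202.0] 429 [ 632. -111.   20.]
top ring_gauge 0.81 [322.3, 225.8] 335 [575. -28.  20.]
top bush_3 0.71 [294.3, 226.8] 191 [574.  41.  20.]
```

```bash
python3 - <<'E'
from h import *
a=cv2.imread('pics/top0.png');b=cv2.imread('pics/scene0.png')
A=cv2.resize(a[200:320,130:265],(400,356),interpolation=3);B=cv2.resize(a[195:315,380:515],(400,356),interpolation=3)
C=cv2.resize(b[160:260,165:298],(400,300)) ;C=cv2.resize(b[165:240,170:270],(400,244),interpolation=3);D=cv2.resize(b[290:455,290:515],(400,244),interpolation=3)
cv2.imwrite('pics/m0.png',np.vstack([np.hstack([A,B]),np.hstack([C,D])]))
E
```

```text
(no output)
```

View pics/m0.png

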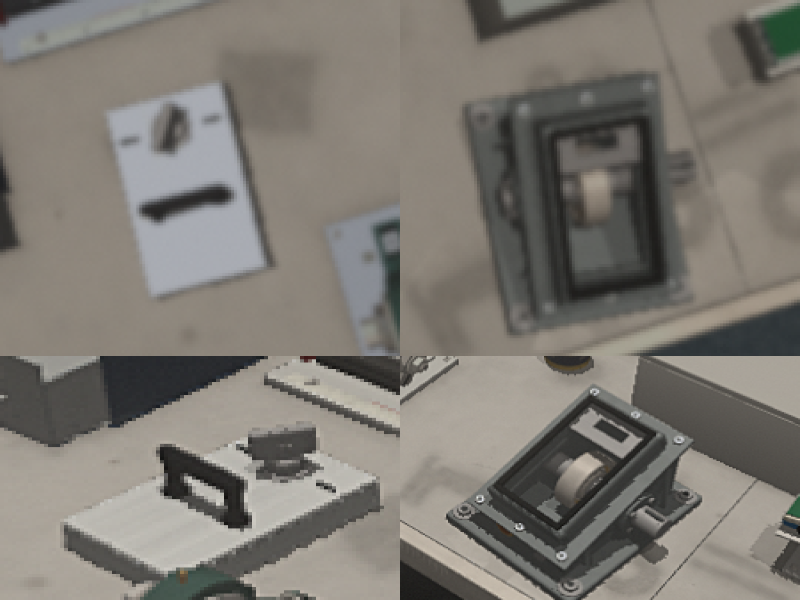

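View pics/scene0.png

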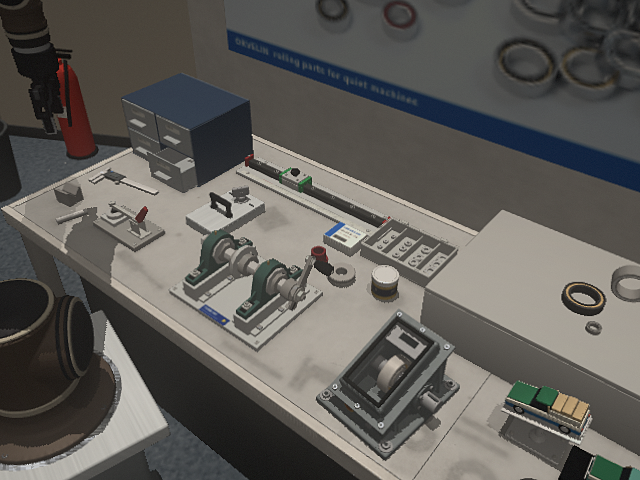

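```bash
cat >> h.py <<'E'
def plan(P,yaw=None):
    s=sense(); R=Rn.from_euler('xyz',s['eef_rot']).as_matrix()
    d=R.T@(np.array(P)-s['position'])/40; tw=0
    if yaw is not None: tw=-((yaw-s['eef_rot'][2]+np.pi)%(2*np.pi)-np.pi)
    print('t',round(s['time_s'],2),'pos',s['position'].round(1),'rot',s['eef_rot'].round(4),'F',s['force'].round(1),'gap',round(s['finger_gap'],1),'MOVE',d.round(3),'tw',round(np.degrees(tw)/5,2))
def fit(c,pts3,uv,x0,tilt=0):
    # body with yaw,x,y (z fixed) ; tilt about y
    f=lambda v:(proj(c,Rn.from_euler('ZY',[v[2],-tilt]).apply(pts3)+[v[0],v[1],x0[3]])-uv).ravel()
    r=least_squares(f,x0[:3],x_scale=[10,10,.1]); return r.x,f(r.x).reshape(-1,2)
E
python3 - <<'E'
from h import *
c=cam('top')
px=lambda l:np.array(l)/[2.963,2.967]
uv=px([[107,113],[222,82],[270,267],[153,297]])+[130,200]
P=np.array([[79.5,49.5,25],[79.5,-49.5,25],[-79.5,-49.5,25],[-79.5,49.5,25]])
print(fit(c,P,uv,[490,285,.2,0]))
# rim outer / seal frame inner+outer guess
uv=px([[552,128],[652,118],[666,282],[568,299]])-[400/2.963,0]+[380,195]
P=np.array([[74,44,0],[74,-44,0],[-74,-44,0],[-74,44,0]])
print(fit(c,P,uv,[500,-319,.1,97],np.radians(20)))
P=np.array([[70,40,0],[70,-40,0],[-70,-40,0],[-70,40,0]])
print(fit(c,P,uv,[500,-319,.1,97],np.radians(20)))
plan([400,285,245],.25)
w=cam('wrist'); print(w['R'],-w['R'].T@w['t'])
E
```

```text
(array([4.87267734e+02, 2.86837587e+02, 2.46963788e-01]), array([[-0.27431831, -0.40803283],
       [ 0.22772969, -0.558342  ],
       [ 0.15228059,  0.11045169],
       [-0.10663273,  0.8297906 ]]))
(array([ 4.67731184e+02, -3.21408197e+02,  1.35006797e-01]), array([[-2.06722699, -0.80579514],
       [ 1.86324691, -3.32111857],
       [ 1.90828105,  1.99654947],
       [-1.66242008,  2.16830514]]))
(array([ 4.67849934e+02, -3.21359370e+02,  1.31615378e-01]), array([[-0.12566774,  0.4839427 ],
       [ 0.37403911, -1.38000408],
       [ 0.01775585,  0.69237907],
       [-0.26766714,  0.21256703]]))
t 0.8 pos [217.3 477.9 245.3] rot [ 3.1416 -0.      2.7148] F [0.2 0.1 0.7] gap 85.5 MOVE [-6.154 -2.499  0.007] tw 28.24
[[ 0.4142548   0.91016042  0.00098549]
 [ 0.86097751 -0.39222011  0.32385355]
 [ 0.29514521 -0.1333094  -0.94610671]] [141.75676599 512.9016802  374.41402616]
```

>>> apply_moves([
  [1,-7.9,-1.74,0,28.3],
  [1,-7.9,-1.74,0,28.3],
  [1,-7.9,-1.74,0,28.3],
  [1,-7.9,-1.74,0,28.3],
  [1,-7.9,-1.74,0,28.3],
  [1,-7.9,-1.74,0,28.3],
  [1,-7.9,-1.74,0,28.3],
  [1,-7.9,-1.74,0,28.3],
])

```text
time_s: 1.47
position: [478.3, 281.6, 245.4]
eef_rot: [3.141, 0.0, 1.707]
force: [-0.2, 1.9, -0.3]
finger_gap: 85.2
```

```bash
python3 -c "
from h import *
plan([475.6,283.9,245],.247)"
```

```text
t 1.47 pos [478.3 281.6 245.4] rot [3.1409e+00 2.0000e-04 1.7071e+00] F [-0.2  1.9 -0.3] gap 85.2 MOVE [ 0.067 -0.058  0.009] tw 16.73
```

>>> apply_moves([
  [1,0.07,-0.06,0,16.7],
  [1,0.07,-0.06,0,16.7],
  [1,0.07,-0.06,0,16.7],
  [1,0.07,-0.06,0,16.7],
  [1,0.07,-0.06,0,16.7],
  [1,0.07,-0.06,0,16.7],
  [1,0.07,-0.06,0,16.7],
  [1,0.07,-0.06,0,16.7],
])

```text
time_s: 2.13
position: [475.6, 284.0, 245.3]
eef_rot: [3.141, -0.0, 0.709]
force: [0.4, 0.3, 0.5]
finger_gap: 85.4
```

```bash
python3 -c "
from h import *
plan([475.6,283.9,245],.247)"
```

```text
t 2.13 pos [475.6 284.  245.3] rot [ 3.1413e+00 -4.0000e-04  7.0850e-01] F [0.4 0.3 0.5] gap 85.4 MOVE [-0.001  0.002  0.008] tw 5.29
```

>>> apply_moves([
  [1,0,0,0,5.3],
  [1,0,0,0,5.3],
  [1,0,0,0,5.3],
  [1,0,0,0,5.3],
  [1,0,0,0,5.3],
])

```text
time_s: 2.55
position: [503.7, 213.5, 245.2]
eef_rot: [-3.082, 0.003, 0.371]
force: [-0.6, -0.0, -1.4]
finger_gap: 85.7
```

```bash
python3 - <<'E'
from h import *
plan([475.6,283.9,245],.247)
c=cam('wrist'); im=snapshot('wrist'); 
for q in ['cover','cover_handle','wing']:
    for d in cut_out('wrist',q)[:2]: print(q,d['conf'],d['centre'],d['pixels'].sum())
P=np.array([[79.5,49.5,25],[79.5,-49.5,25],[-79.5,-49.5,25],[-79.5,49.5,25],[-12,34,63],[-12,-34,63]])
uv=proj(c,Rn.from_euler('z',.247).apply(P)+[487.27,286.84,0]); print(uv.round(1))
for u in uv: cv2.circle(im,tuple(int(x) for x in u),4,(255,0,0),1)
save('w1',im)
E
```

```text
t 2.55 pos [503.7 213.5 245.2] rot [-3.0817  0.0034  0.3711] F [-0.6 -0.  -1.4] gap 85.7 MOVE [-0.015 -1.891  0.119] tw 1.42
cover_handle 0.87 [261.3, 183.6] 13867
wing 0.75 [266.5, 146.7] 663
wing 0.32 [574.2, 218.1] 2406
[[220.5 112.6]
 [318.9 124.7]
 [301.8 271.1]
 [216.3 259. ]
 [219.7 212.3]
 [288.8 221.6]]
```

View pics/w1.png

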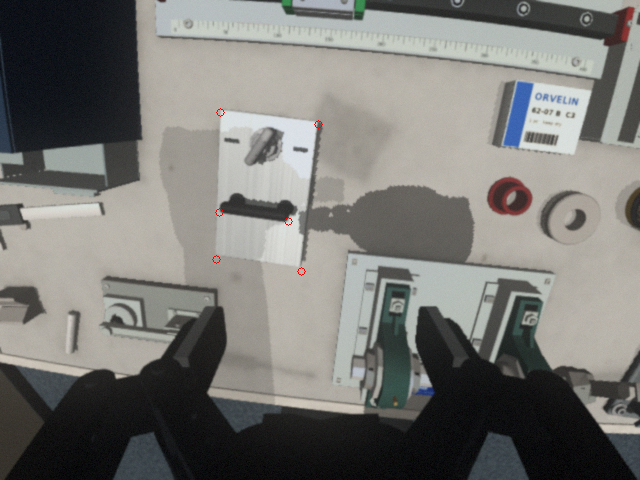

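```bash
python3 - <<'E'
from h import *
s=sense()
print(s['joint_positions'].round(3),s['qd'].round(3),s['eef_rot'],s['position'])
E
```

```text
[0.372 0.17  0.011 1.415 0.06  3.141] [ 0.021  0.002  0.    -0.     0.    -0.001] [-3.08203583  0.00313395  0.37315755] [503.28621006 214.44959252 245.361636  ]
```

```bash
python3 -c "
from h import *
plan([145,-370,480],2.24)"
```

```text
t 2.75 pos [503.3 214.4 245.4] rot [-3.082   0.0031  0.3732] F [-0.4  0.5  0.3] gap 85.1 MOVE [-13.686   9.975  -6.428] tw -21.39
```

>>> apply_moves([
  [1,-13.7,10.0,-6.4,-21.4],
  [1,-13.7,10.0,-6.4,-21.4],
  [1,-13.7,10.0,-6.4,-21.4],
  [1,-13.7,10.0,-6.4,-21.4],
  [1,-13.7,10.0,-6.4,-21.4],
  [1,-13.7,10.0,-6.4,-21.4],
  [1,-13.7,10.0,-6.4,-21.4],
  [1,-13.7,10.0,-6.4,-21.4],
])

```text
time_s: 3.42
position: [349.5, -37.0, 346.3]
eef_rot: [-3.105, -0.046, 1.311]
force: [1.4, -0.6, -0.3]
finger_gap: 85.3
```

```bash
python3 -c "
from h import *
plan([145,-370,480],2.24); print(sense()['joint_positions'])"
```

```text
t 3.42 pos [349.5 -37.  346.3] rot [-3.1051 -0.0462  1.3107] F [ 1.4 -0.6 -0.3] gap 85.3 MOVE [-9.195 -2.935 -3.667] tw -10.65
[-0.14551935 -0.15372424 -0.09341773  1.66213846  0.05000613  1.68373794]
```

>>> apply_moves([
  [1,-9.2,-2.9,-3.7,-10.6],
  [1,-9.2,-2.9,-3.7,-10.6],
  [1,-9.2,-2.9,-3.7,-10.6],
  [1,-9.2,-2.9,-3.7,-10.6],
  [1,-9.2,-2.9,-3.7,-10.6],
  [1,-9.2,-2.9,-3.7,-10.6],
  [1,-9.2,-2.9,-3.7,-10.6],
  [1,-9.2,-2.9,-3.7,-10.6],
])

```text
time_s: 4.08
position: [225.5, -245.4, 430.4]
eef_rot: [3.135, -0.058, 2.08]
force: [0.7, -0.6, -0.6]
finger_gap: 85.4
```

```bash
cat >> h.py <<'E'
def lean():
    s=sense(); z=Rn.from_euler('xyz',s['eef_rot']).as_matrix()[:,2]
    print('lean xy',z[:2].round(4),'q',s['joint_positions'].round(3))
E
python3 -c "
from h import *
plan([145,-370,700],2.24); lean()"
```

```text
t 4.08 pos [ 225.5 -245.4  430.4] rot [ 3.1355 -0.0575  2.0805] F [ 0.7 -0.6 -0.6] gap 85.4 MOVE [-1.348 -3.235 -6.848] tw -1.83
lean xy [-0.0227  0.0532] q [-0.843 -0.116  0.132  1.874  0.018  0.218]
```

>>> apply_moves([
  [1,-1.4,-3.2,-4.5,-1.8],
  [1,-1.4,-3.2,-4.5,-1.8],
  [1,-1.4,-3.2,-4.5,-1.8],
  [1,-1.4,-3.2,-4.5,-1.8],
  [1,-1.4,-3.2,-4.5,-1.8],
  [1,-1.4,-3.2,-4.5,-1.8],
  [1,-1.4,-3.2,-4.5,-1.8],
  [1,-1.4,-3.2,-4.5,-1.8],
])

```text
time_s: 4.75
position: [147.6, -359.3, 507.1]
eef_rot: [3.138, -0.015, 2.238]
force: [-0.4, 0.7, -0.7]
finger_gap: 85.2
```

```bash
python3 -c "
from h import *
plan([145,-370,700],2.24); lean()"
```

```text
t 4.75 pos [ 147.6 -359.3  507.1] rot [ 3.1379 -0.0149  2.2378] F [-0.4  0.7 -0.7] gap 85.2 MOVE [-0.097 -0.199 -4.824] tw -0.03
lean xy [-0.0064  0.014 ] q [-1.181e+00  3.600e-02  4.700e-01  2.020e+00 -1.000e-03 -2.770e-01]
```

>>> apply_moves([
  [1,-0.1,-0.2,-1.0,0],
  [1,-0.1,-0.2,-1.0,0],
  [1,-0.1,-0.2,-1.0,0],
  [1,-0.1,-0.2,-1.0,0],
])

```text
time_s: 5.08
position: [144.1, -366.5, 518.2]
eef_rot: [-3.137, 0.014, 2.239]
force: [0.4, -0.1, -0.7]
finger_gap: 84.8
```

```bash
python3 -c "
from h import *
plan([440,-320,400],2.9); lean()"
```

```text
t 5.08 pos [ 144.1 -366.5  518.2] rot [-3.1369  0.0136  2.2388] F [ 0.4 -0.1 -0.7] gap 84.8 MOVE [-3.628  6.542  2.974] tw -7.58
lean xy [ 0.0047 -0.0136] q [-1.196e+00  3.700e-02  5.010e-01  2.021e+00 -1.000e-03 -2.930e-01]
```

```bash
python3 -c "
from h import *
plan([440,-320,300],3.275)"
```

```text
t 5.08 pos [ 144.1 -366.5  518.2] rot [-3.1369  0.0136  2.2388] F [ 0.4 -0.1 -0.7] gap 84.8 MOVE [-3.594  6.553  5.474] tw -11.87
```

>>> apply_moves([
  [1,-3.6,6.55,5.45,-11.9],
  [1,-3.6,6.55,5.45,-11.9],
  [1,-3.6,6.55,5.45,-11.9],
  [1,-3.6,6.55,5.45,-11.9],
  [1,-3.6,6.55,5.45,-11.9],
  [1,-3.6,6.55,5.45,-11.9],
  [1,-3.6,6.55,5.45,-11.9],
  [1,-3.6,6.55,5.45,-11.9],
])

```text
time_s: 5.75
position: [411.8, -323.2, 321.1]
eef_rot: [-3.128, 0.003, -3.038]
force: [0.4, -1.0, -0.1]
finger_gap: 85.4
```

```bash
python3 -c "
from h import *
plan([440,-320,300],3.275);lean()"
```

```text
t 5.75 pos [ 411.8 -323.2  321.1] rot [-3.1283e+00  2.8000e-03 -3.0378e+00] F [ 0.4 -1.  -0.1] gap 85.4 MOVE [-0.707  0.013  0.529] tw -0.34
lean xy [ 0.0041 -0.0129] q [-0.661  0.127  0.128  1.561 -0.008 -0.765]
```

>>> apply_moves([
  [1,-0.7,0,0.5,-0.3],
  [1,-0.7,0,0.5,-0.3],
  [1,-0.7,0,0.5,-0.3],
])

```text
time_s: 6.0
position: [440.3, -318.7, 298.4]
eef_rot: [-3.132, -0.002, -3.009]
force: [-0.3, 0.3, 0.4]
finger_gap: 85.6
```

```bash
python3 - <<'E'
from h import *
plan([440,-320,300],3.275);lean()
c=cam('wrist'); im=snapshot('wrist').copy(); cv2.imwrite('pics/w2raw.png',im[:,:,::-1])
import pickle; pickle.dump(c,open('c2.pkl','wb'))
for a,b in [(74,44),(70,40)]:
  P=np.array([[a,b,0],[a,-b,0],[-a,-b,0],[-a,b,0]])
  uv=proj(c,Rn.from_euler('ZY',[.133,-np.radians(20)]).apply(P)+[467.8,-321.4,97]); print(uv.round(1))
  for u in uv: cv2.circle(im,tuple(int(x) for x in u),3,(255,0,0),1)
save('w2',im)
E
```

```text
t 6.0 pos [ 440.3 -318.7  298.4] rot [-3.1321e+00 -1.7000e-03 -3.0087e+00] F [-0.3  0.3  0.4] gap 85.6 MOVE [ 0.012 -0.031 -0.04 ] tw -0.01
lean xy [-0.0005 -0.0096] q [-0.622  0.164  0.122  1.523 -0.008 -0.755]
[[358.2 309.4]
 [272.7 309. ]
 [273.5 166.1]
 [358.3 166.1]]
[[354.4 305.5]
 [276.6 305.2]
 [277.3 169.9]
 [354.4 169.9]]
```

View pics/w2.png

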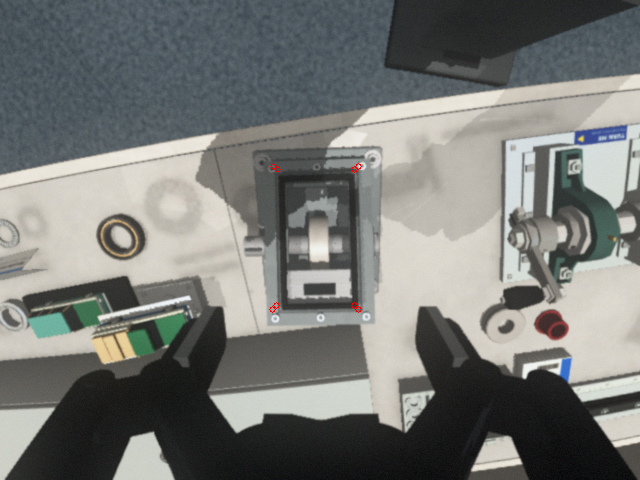

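```bash
python3 - <<'E'
import cv2
a=cv2.imread('pics/w2raw.png')[140:335,240:400]
cv2.imwrite('pics/w2c.png',cv2.resize(a,None,fx=3,fy=3,interpolation=2))
E
```

```text
(no output)
```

View pics/w2c.png

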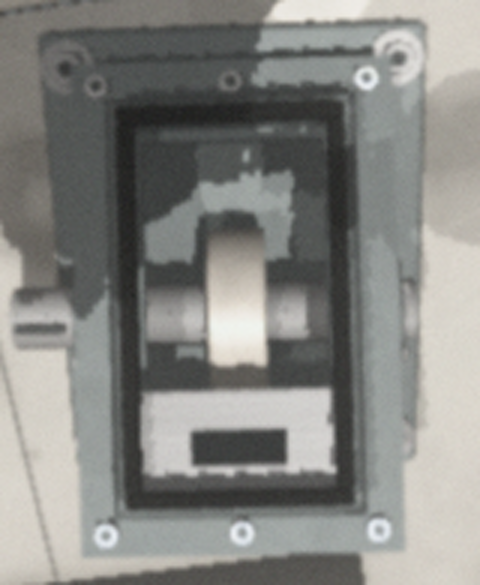

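```bash
cat > rimfit.py <<'E'
from h import *
import pickle
c=pickle.load(open('c2.pkl','rb')); t=cam('top')
w=np.array([[352,98],[118,104],[126,508],[360,502]])/3+[240,140] # low -? see order
slot=np.array([[191,431],[287,429],[287,464],[192,466]])/3+[240,140]
tp=np.array([[552,128],[652,118],[666,282],[568,299]])/[2.963,2.967]-[400/2.963,0]+[380,195]
def model(v,which):
    R=Rn.from_euler('ZY',[v[2],-np.radians(20)]); o=[v[0],v[1],97]; a,b=v[3:5]
    if which=='w': return proj(c,R.apply([[-a,b,4],[-a,-b,4],[a,-b,4],[a,b,4]])+o)
    if which=='s': return proj(c,R.apply([[43.5,-17,-9],[43.5,17,-9],[56.5,17,-9],[56.5,-17,-9]])+o)
    if which=='t': return proj(t,R.apply([[a,b,4],[a,-b,4],[-a,-b,4],[-a,b,4]])+o)
def run(keys):
    obs=dict(w=w,s=slot,t=tp)
    f=lambda v:np.concatenate([(model(v,k)-obs[k]).ravel() for k in keys]+[(v[3:5]-[70,40])*.1])
    r=least_squares(f,[468,-321,.13,70,40],x_scale=[10,10,.1,5,5]); print(keys,r.x.round(3),np.abs(r.fun).max().round(2)); return r
for k in ['w','s','ws','t','wst']: run(k)
print(run('ws').fun.round(1))
E
python3 rimfit.py
```

```text
w [ 4.70977e+02 -3.16781e+02  1.58000e-01  6.90380e+01  3.99900e+01] 0.29
s [ 4.72292e+02 -3.17811e+02  1.59000e-01  7.00000e+01  4.00000e+01] 0.32
ws [ 4.71568e+02 -3.17166e+02  1.54000e-01  6.90670e+01  4.00110e+01] 0.92
t [ 4.69041e+02 -3.20221e+02  1.31000e-01  6.87500e+01  3.93180e+01] 0.9
wst [ 4.71275e+02 -3.17417e+02  1.53000e-01  6.90010e+01  3.98850e+01] 2.27
ws [ 4.71568e+02 -3.17166e+02  1.54000e-01  6.90670e+01  4.00110e+01] 0.92
[-0.4  0.7 -0.1  0.3 -0.8  0.1 -0.4  0.9  0.4 -0.9  0.5 -0.8  0.7 -0.1
  0.3 -0.3 -0.1  0. ]
```

```bash
python3 -c "
from h import *
plan([470,284,230],3.389)"
```

```text
t 6.05 pos [ 439.8 -319.4  300.2] rot [-3.1302e+00  1.0000e-04 -3.0101e+00] F [-0.2  0.3  0.6] gap 85.6 MOVE [-2.727 14.874  1.585] tw -1.33
```

>>> apply_moves([
  [1,-2.73,14.87,1.58,-1.3],
  [1,-2.73,14.87,1.58,-1.3],
  [1,-2.73,14.87,1.58,-1.3],
  [1,-2.73,14.87,1.58,-1.3],
  [1,-2.73,14.87,1.58,-1.3],
  [1,-2.73,14.87,1.58,-1.3],
  [1,-2.73,14.87,1.58,-1.3],
  [1,-2.73,14.87,1.58,-1.3],
])

```text
time_s: 6.72
position: [455.5, 11.3, 264.0]
eef_rot: [-3.129, 0.002, -2.899]
force: [1.3, 0.2, 0.4]
finger_gap: 85.3
```

```bash
python3 -c "
from h import *
plan([470,284,230],3.389);lean()"
```

```text
t 6.72 pos [455.5  11.3 264. ] rot [-3.1293e+00  2.1000e-03 -2.8988e+00] F [1.3 0.2 0.4] gap 85.3 MOVE [-1.989  6.542  0.775] tw -0.05
lean xy [ 0.0049 -0.0114] q [ 0.032 -0.008 -0.142  1.433 -0.012 -0.211]
```

>>> apply_moves([
  [1,-2.0,6.54,0.77,0],
  [1,-2.0,6.54,0.77,0],
  [1,-2.0,6.54,0.77,0],
  [1,-2.0,6.54,0.77,0],
  [1,-2.0,6.54,0.77,0],
  [1,-2.0,6.54,0.77,0],
  [1,-2.0,6.54,0.77,0],
  [1,-2.0,6.54,0.77,0],
])

```text
time_s: 7.38
position: [470.2, 287.6, 230.5]
eef_rot: [-3.131, 0.003, -2.895]
force: [-1.3, -1.4, 0.9]
finger_gap: 85.4
```

```bash
python3 - <<'E'
from h import *
plan([470,284,230],3.389);lean()
c=cam('wrist'); im=snapshot('wrist').copy()
import pickle; pickle.dump(c,open('c3.pkl','wb'))
P=np.array([[79.5,49.5,25],[79.5,-49.5,25],[-79.5,-49.5,25],[-79.5,49.5,25],[-12,34,63],[-12,-34,63]])
uv=proj(c,Rn.from_euler('z',.247).apply(P)+[487.27,286.84,0]); print(uv.round(1))
x0,y0=(uv.min(0)-15).astype(int); x1,y1=(uv.max(0)+15).astype(int)
print(x0,y0); save('w3',cv2.resize(im[y0:y1,x0:x1],None,fx=2.5,fy=2.5,interpolation=2))
E
```

```text
t 7.38 pos [470.2 287.6 230.5] rot [-3.1308e+00  3.1000e-03 -2.8955e+00] F [-1.3 -1.4  0.9] gap 85.4 MOVE [ 0.028 -0.086  0.012] tw -0.02
lean xy [ 0.0057 -0.0097] q [ 0.555  0.176 -0.013  1.382 -0.011  0.309]
[[362.3 294.3]
 [273.1 294. ]
 [265.5 146.1]
 [368.7 146. ]
 [353.8 224.8]
 [279.3 224.7]]
250 130
```

View pics/w3.png

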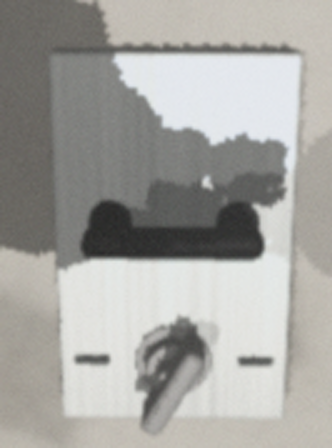

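```bash
python3 - <<'E'
from h import *
import pickle; c=pickle.load(open('c3.pkl','rb'))
uv=np.array([[63,416],[282,413],[300,53],[52,56]])/2.5+[250,130]
P=np.array([[79.5,-49.5,25],[79.5,49.5,25],[-79.5,49.5,25],[-79.5,-49.5,25]])
x,r=fit(c,P,uv,[487,287,.247,0]); print(x.round(3),r.round(1))
for l in ([82,242],[264,242]): print(onz(c,np.array(l)/2.5+[250,130],60).round(1))
h=Rn.from_euler('z',x[2]).apply([-12,0,0])[:2]+x[:2]; print('handle',h); 
plan([*h,75],x[2]+np.pi)
E
```

```text
[4.90840e+02 2.90181e+02 2.43000e-01] [[-0.1  0.8]
 [ 1.1  2.7]
 [ 1.3 -0.4]
 [-2.3 -2. ]]
[486.1 254.3  60. ]
[469.6 319.5  60. ]
handle [479.19181687 287.29833791]
t 7.43 pos [470.2 285.5 230.9] rot [-3.1295e+00  2.9000e-03 -2.8965e+00] F [ 0.4 -0.4 -0.5] gap 85.1 MOVE [-0.218  0.036  3.898] tw 0.03
```

>>> apply_moves([
  [1,-0.16,0,3.9,0],
  [1,-0.16,0,3.9,0],
  [1,-0.16,0,3.9,0],
  [1,-0.16,0,3.9,0],
  [1,-0.16,0,3.9,0],
  [1,-0.16,0,4.3,0],
  [1,-0.16,0,4.62,0],
  [1,-0.16,0,4.62,0],
])

```text
time_s: 8.1
position: [477.5, 283.6, 46.8]
eef_rot: [-3.129, 0.002, -2.898]
force: [0.1, -0.9, 0.4]
finger_gap: 85.6
```

```bash
python3 - <<'E'
from h import *
plan([477.5,285.7,46],.243+np.pi);lean()
E
```

```text
t 8.1 pos [477.5 283.6  46.8] rot [-3.1291e+00  2.4000e-03 -2.8983e+00] F [ 0.1 -0.9  0.4] gap 85.6 MOVE [-0.014  0.052  0.02 ] tw 0.0
lean xy [ 0.0054 -0.0115] q [ 0.542  0.257 -0.324  0.991 -0.013  0.299]
```

>>> apply_moves([
  [0.85,0,0.05,0,0],
  [0.7,0,0.05,0,0],
  [0.6,0,0.05,0,0],
  [0.5,0,0.05,0,0],
  [0.4,0,0.05,0,0],
  [0.4,0,0.05,0,0],
])

```text
time_s: 8.6
position: [478.2, 285.8, 50.2]
eef_rot: [-3.13, 0.006, -2.899]
force: [-2.2, -1.8, 7.1]
finger_gap: 66.0
```

```bash
python3 - <<'E'
from h import *
plan([477.5,285.7,46],.243+np.pi);lean();print(sense()['wrist_torque'])
E
```

```text
t 8.6 pos [478.2 285.8  50.2] rot [-3.1298  0.0062 -2.899 ] F [-2.2 -1.8  7.1] gap 66.0 MOVE [0.018 0.003 0.104] tw -0.0
lean xy [ 0.0088 -0.0099] q [ 0.545  0.254 -0.319  0.995 -0.013  0.303]
[-0.26935279  0.39563785 -0.09452284]
```

>>> apply_moves([
  [0.4,0,0,-1,0],
  [0.4,0,0,-2,0],
  [0.4,0,0,-3,0],
  [0.4,0,0,-4,0],
  [0.4,0,0,-5,0],
  [0.4,0,0,-6,0],
  [0.4,0,0,-6,0],
  [0.4,0,0,-6,0],
])

```text
time_s: 9.27
position: [476.9, 288.5, 294.3]
eef_rot: [-3.132, 0.013, -2.899]
force: [0.9, 0.6, -3.7]
finger_gap: 66.4
```

```bash
python3 - <<'E'
from h import *
plan([440,40,430],.15+np.pi);lean();print(sense()['wrist_torque'])
save('w4',snapshot('wrist'))
E
```

```text
t 9.27 pos [476.9 288.5 294.3] rot [-3.132   0.0129 -2.8992] F [ 0.9  0.6 -3.7] gap 66.4 MOVE [ 2.343 -5.843 -3.367] tw 1.06
lean xy [ 0.0149 -0.0063] q [ 0.551  0.187  0.14   1.514 -0.013  0.308]
[-0.04680057  0.11827184  0.01235083]
```

View pics/w4.png

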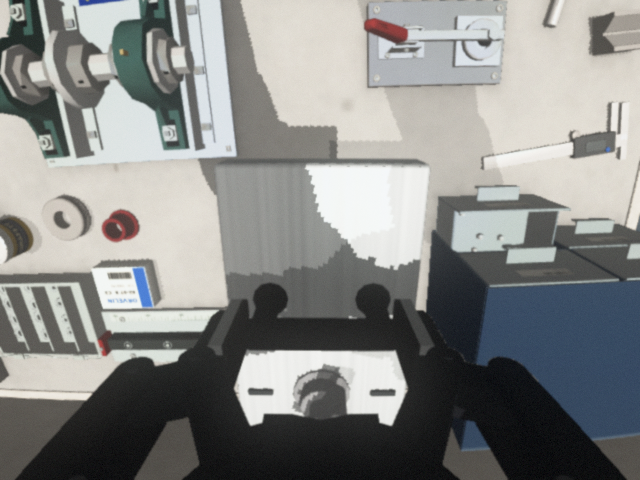

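```bash
python3 - <<'E'
from h import *
plan([394,72,500],.154+np.pi)
E
```

```text
t 9.32 pos [476.2 288.1 291.6] rot [-3.1306  0.0087 -2.8992] F [-0.2 -0.8 -3. ] gap 65.9 MOVE [ 3.247 -4.809 -5.186] tw 1.01
```

>>> apply_moves([
  [0.4,3.25,-4.8,-5.2,1],
  [0.4,3.25,-4.8,-5.2,1],
  [0.4,3.25,-4.8,-5.2,1],
  [0.4,3.25,-4.8,-5.2,1],
  [0.4,3.25,-4.8,-5.2,1],
  [0.4,3.25,-4.8,-5.2,1],
  [0.4,3.25,-4.8,-5.2,1],
  [0.4,3.25,-4.8,-5.2,1],
])

```text
time_s: 9.98
position: [391.7, 69.8, 502.7]
eef_rot: [-3.13, 0.01, -2.988]
force: [0.0, 1.0, -3.7]
finger_gap: 66.4
```

>>> apply_moves([
  [0.4,0,0,-6,0],
  [0.4,0,0,-6,0],
  [0.4,0,0,-6,0],
  [0.4,0,0,-6,0],
  [0.4,0,0,-6,0],
  [0.4,0,0,-6,0],
  [0.4,0,0,-6,0],
  [0.4,0,0,-6,0],
])

```text
time_s: 10.65
position: [386.4, 69.9, 532.7]
eef_rot: [-3.132, 0.053, -2.987]
force: [0.2, -0.2, -3.3]
finger_gap: 66.3
```

```bash
python3 - <<'E'
from h import *
plan([394,72,700],.154+np.pi);lean()
E
```

```text
t 10.65 pos [386.4  69.9 532.7] rot [-3.1317  0.0526 -2.9871] F [ 0.2 -0.2 -3.3] gap 66.3 MOVE [-0.415 -0.018 -4.167] tw 0.01
lean xy [ 0.0535 -0.0016] q [ 0.187  0.024  0.526  2.02  -0.012  0.033]
```

>>> apply_moves([
  [0.4,-0.5,0,-6,0],
  [0.4,-0.5,0,-6,0],
  [0.4,-0.5,0,-6,0],
  [0.4,-0.5,0,-6,0],
  [0.4,-0.5,0,-6,0],
  [0.4,-0.5,0,-6,0],
])

```text
time_s: 11.15
position: [389.8, 70.2, 549.8]
eef_rot: [-3.133, 0.097, -2.987]
force: [-0.2, 0.0, -3.1]
finger_gap: 66.4
```

>>> apply_moves([
  [0.4,-0.7,0,-6,0],
  [0.4,-0.7,0,-6,0],
  [0.4,-0.7,0,-6,0],
  [0.4,-0.7,0,-6,0],
  [0.4,-0.7,0,-6,0],
  [0.4,-0.7,0,-6,0],
])

```text
time_s: 11.65
position: [392.0, 70.3, 567.0]
eef_rot: [-3.134, 0.141, -2.986]
force: [0.6, 0.3, -3.3]
finger_gap: 66.4
```

```bash
python3 - <<'E'
from h import *
plan([394,72,700],.154+np.pi);lean()
E
```

```text
t 11.65 pos [392.   70.3 567. ] rot [-3.1344  0.1413 -2.9864] F [ 0.6  0.3 -3.3] gap 66.4 MOVE [-0.525  0.012 -3.284] tw 0.01
lean xy [0.1403 0.0146] q [ 0.185  0.014  0.604  2.02  -0.011  0.03 ]
```

>>> apply_moves([
  [0.4,-0.9,0,-6,0],
  [0.4,-0.9,0,-6,0],
  [0.4,-0.9,0,-6,0],
  [0.4,-0.9,0,-6,0],
])

```text
time_s: 11.98
position: [392.7, 70.0, 585.0]
eef_rot: [-3.136, 0.187, -2.986]
force: [0.8, -0.1, -3.2]
finger_gap: 66.1
```

>>> apply_moves([
  [0.4,-1.1,0,-6,0],
  [0.4,-1.1,0,-6,0],
  [0.4,-1.1,0,-6,0],
  [0.4,-1.1,0,-6,0],
])

```text
time_s: 12.32
position: [392.5, 69.5, 603.2]
eef_rot: [-3.137, 0.233, -2.986]
force: [-0.7, -0.2, -3.9]
finger_gap: 66.1
```

>>> apply_moves([
  [0.4,-1.4,0,-6,0],
  [0.4,-1.4,0,-6,0],
  [0.4,-1.4,0,-6,0],
  [0.4,-1.4,0,-6,0],
])

```text
time_s: 12.65
position: [393.3, 69.1, 621.6]
eef_rot: [-3.138, 0.278, -2.986]
force: [0.4, -0.0, -3.5]
finger_gap: 66.2
```

```bash
python3 - <<'E'
from h import *
plan([394,72,700],.154+np.pi);lean()
E
```

```text
t 12.65 pos [393.3  69.1 621.6] rot [-3.1379  0.2784 -2.9856] F [ 0.4 -0.  -3.5] gap 66.2 MOVE [-0.567  0.062 -1.878] tw 0.02
lean xy [0.2721 0.039 ] q [ 0.181 -0.005  0.723  2.021 -0.011  0.024]
```

>>> apply_moves([
  [0.4,-1.6,0,-6,0],
  [0.4,-1.6,0,-6,0],
  [0.4,-1.6,0,-6,0],
  [0.4,-1.6,0,-6,0],
])

```text
time_s: 12.98
position: [392.6, 68.3, 640.1]
eef_rot: [-3.139, 0.325, -2.985]
force: [-0.6, -0.1, -3.5]
finger_gap: 66.6
```

>>> apply_moves([
  [0.4,-0.2,0,-0.7,0],
  [0.4,-0.2,0,-0.7,0],
  [0.4,-0.2,0,-0.7,0],
  [0.4,-0.2,0,-0.7,0],
])

```text
time_s: 13.32
position: [391.6, 68.0, 649.1]
eef_rot: [-3.139, 0.347, -2.985]
force: [0.3, 0.1, -3.2]
finger_gap: 66.5
```

```bash
python3 - <<'E'
from h import *
plan([394,72,700],.154+np.pi);lean()
c=cam('wrist');im=snapshot('wrist');save('w5',im)
for n in ['scene','top']: save(n+'5',snapshot(n))
import pickle
pickle.dump((c,sense()),open('c5.pkl','wb'))
a=cv2.resize(im[120:440,180:460],None,fx=2,fy=1.75);print(a.shape);save('w5c',cv2.resize(im[140:430,190:450],None,fx=2,fy=2,interpolation=2))
E
```

```text
t 13.32 pos [391.6  68.  649.1] rot [-3.1393  0.3469 -2.9854] F [ 0.3  0.1 -3.2] gap 66.5 MOVE [-0.502  0.086 -1.171] tw 0.02
lean xy [0.3362 0.0506] q [ 0.179 -0.013  0.783  2.02  -0.01   0.022]
(560, 560, 3)
```

View pics/w5c.png

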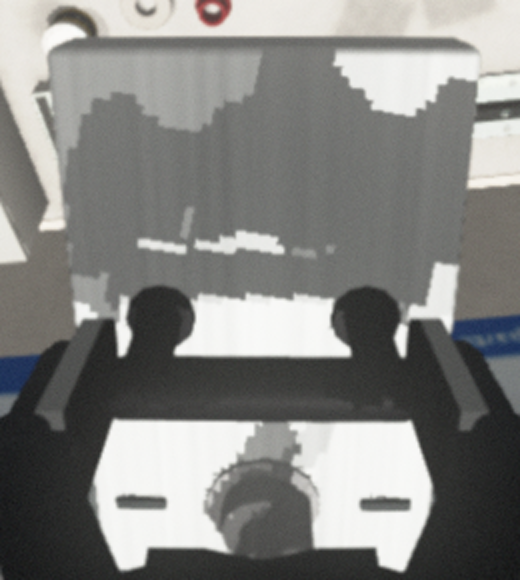

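```bash
cat > cov.py <<'E'
from h import *
import pickle
c,s=pickle.load(open('c5.pkl','rb'))
Rt=Rn.from_euler('xyz',s['eef_rot']); p=s['position']
U=lambda l:np.array(l,float)/2+[190,140]
cor=U([[50,52],[478,52]]); sid=U([[76,315],[455,315]]); rib=U([[141,503],[385,503]])
# nominal cover in tool: x_c=-x_t, y_c=y_t, z_c=-z_t
N=Rn.from_matrix(np.diag([-1,1,-1]))
def pose(v): # tilt about cover y, yaw about z, roll; offset of handle pt in tool frame
    Rc=Rt*N*Rn.from_euler('YZX',[v[0],v[1],v[2]]); o=p+Rt.apply(v[3:6])-Rc.apply([-12,0,56]); return Rc,o
def pr(v,P):
    Rc,o=pose(v); return proj(c,Rc.apply(P)+o)
def f(v):
    r=(pr(v,[[-79.5,-49.5,25],[-79.5,49.5,25]])-cor).ravel().tolist()
    for sg,q in ((-1,sid[0]),(1,sid[1])):
        a,b=pr(v,[[-79.5,sg*49.5,25],[0,sg*49.5,25]]); n=(b-a)[::-1]*[1,-1]/np.linalg.norm(b-a); r.append((q-a)@n)
    r+=(pr(v,[[50,-v[6],25],[50,v[6],25]])-rib).ravel().tolist()
    return np.array(r+[v[2]*100,(v[5]+5)*.05])
if __name__=='__main__':
    print(pr([0,0,0,0,0,-5,33],[[-79.5,-49.5,25],[-79.5,49.5,25],[50,-33,25],[50,33,25]]).round(1),cor,rib)
    r=least_squares(f,[0,0,0,0,0,-5,33.]); print(r.x.round(3),r.fun.round(2))
    J=np.linalg.inv(r.jac.T@r.jac); print('sd',np.sqrt(np.diag(J)).round(3))
E
python3 cov.py
```

```text
[[210.3 161.5]
 [428.7 161.3]
 [263.1 389.4]
 [376.6 389.3]] [[215. 166.]
 [429. 166.]] [[260.5 391.5]
 [382.5 391.5]]
[-1.3000e-02 -1.0000e-03  1.0000e-03 -1.9190e+00  1.1930e+00 -3.5520e+00
  3.5751e+01] [ 0.12 -0.07  0.45 -0.01  0.33  1.03  0.39  0.08  0.39  0.1   0.12  0.07]
sd [0.009 0.004 0.009 0.454 0.428 0.574 0.432]
```

```bash
cat >> h.py <<'E'
RIM=np.array([471.6,-317.2,97]); PS=.156; RR=Rn.from_euler('ZY',[PS,-np.radians(20)]).as_matrix()
OFF=np.array([-1.9,1.2,-3.6])
def hplan(hx,hy,hz,off=OFF):
    "move so that handle point sits at (hx,hy,hz) of rim"
    s=sense(); R=Rn.from_euler('xyz',s['eef_rot']).as_matrix()
    plan(RIM+RR@np.array([hx,hy,hz])-R@off,PS+np.pi); 
    print('handle in rim',(RR.T@(s['position']+R@off-RIM)).round(1),'F rim',(RR.T@s['force']).round(1),'tilt',np.degrees(Rn.from_matrix(RR.T@R@np.diag([-1,1,-1])).as_rotvec()).round(2))
E
python3 -c "
from h import *
hplan(-12,0,120)"
```

```text
t 13.47 pos [391.8  68.1 648.9] rot [-3.1393  0.3463 -2.9854] F [-0.3 -0.  -3.7] gap 66.1 MOVE [ 4.594 -9.832 10.251] tw 0.0
handle in rim [172.8 394.2 528.7] F rim [-1.5  0.  -3.4] tilt [-0.13  0.16  0.01]
```

>>> apply_moves([
  [0.4,4.6,-9.83,10.25,0],
  [0.4,4.6,-9.83,10.25,0],
  [0.4,4.6,-9.83,10.25,0],
  [0.4,4.6,-9.83,10.25,0],
  [0.4,4.6,-9.83,10.25,0],
  [0.4,4.6,-9.83,10.25,0],
  [0.4,4.6,-9.83,10.25,0],
  [0.4,4.6,-9.83,10.25,0],
])

```text
time_s: 14.13
position: [406.3, -153.0, 398.1]
eef_rot: [-3.139, 0.346, -2.986]
force: [1.5, 0.5, -2.9]
finger_gap: 66.3
```

```bash
python3 -c "
from h import *
hplan(-12,0,120);lean()"
```

```text
t 14.13 pos [ 406.3 -153.   398.1] rot [-3.139   0.346  -2.9858] F [ 1.5  0.5 -2.9] gap 66.3 MOVE [ 1.992 -4.328  4.514] tw -0.0
handle in rim [ 68.2 173.6 299.8] F rim [ 0.5  0.2 -3.3] tilt [-0.15  0.18 -0.01]
lean xy [0.3354 0.05  ] q [-0.492 -0.232 -0.086  1.436  0.204 -0.618]
```

>>> apply_moves([
  [0.4,2.0,-4.33,4.5,0],
  [0.4,2.0,-4.33,4.5,0],
  [0.4,2.0,-4.33,4.5,0],
  [0.4,2.0,-4.33,4.5,0],
  [0.4,2.0,-4.33,4.5,0],
  [0.4,2.0,-4.33,4.5,0],
  [0.4,2.0,-4.33,4.5,0],
  [0.4,2.0,-4.33,4.5,0],
])

```text
time_s: 14.8
position: [417.2, -327.4, 196.9]
eef_rot: [3.138, 0.34, -2.991]
force: [-0.3, -0.6, -3.2]
finger_gap: 66.4
```

```bash
python3 - <<'E'
from h import *
hplan(-12,0,75);lean()
im=snapshot('wrist');
import pickle; pickle.dump((cam('wrist'),sense()),open('c6.pkl','wb'))
t=snapshot('top'); sc=snapshot('scene')
save('m6',np.hstack([cv2.resize(t[190:320,375:515],(430,400),interpolation=2),cv2.resize(sc[230:450,280:480],(364,400),interpolation=2)]))
save('w6',im)
E
```

```text
t 14.8 pos [ 417.2 -327.4  196.9] rot [ 3.1379  0.3405 -2.9906] F [-0.3 -0.6 -3.2] gap 66.4 MOVE [-0.105  0.009  1.034] tw -0.06
handle in rim [-15.8  -0.4 116.4] F rim [-1.5 -0.6 -2.9] tilt [ 0.11  0.49 -0.27]
lean xy [0.3296 0.0538] q [-0.812 -0.02  -0.342  1.053  0.28  -0.936]
```

View pics/m6.png

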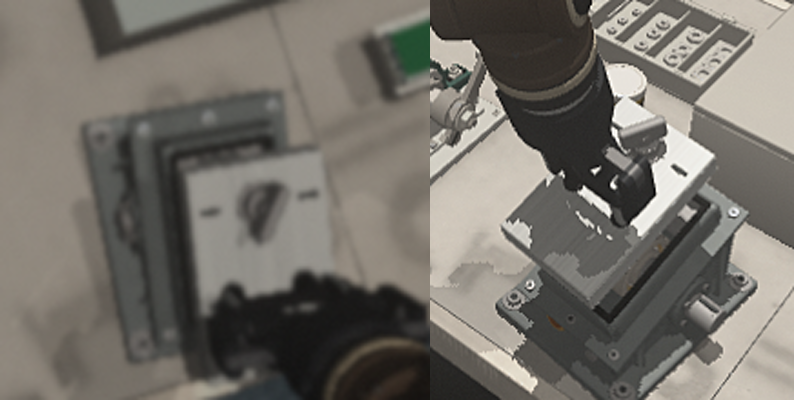

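```bash
python3 - <<'E'
from h import *
import pickle
t=cam('top'); c,s=pickle.load(open('c6.pkl','rb'))
R=Rn.from_euler('xyz',s['eef_rot']).as_matrix(); Rc=R@np.diag([-1,1,-1])@Rn.from_euler('y',-.013).as_matrix()
o=s['position']+R@OFF-Rc@np.array([-12,0,56])
obs=np.array([[186,168],[325,147],[209,212],[308,194]])/[430/140,400/130]+[375,190]
print('cover',proj(t,np.array([[79.5,49.5,25],[79.5,-49.5,25],[50,35.7,25],[50,-35.7,25]])@Rc.T+o).round(1)-obs)
tp=np.array([[552,128],[652,118],[666,282],[568,299]])/[2.963,2.967]-[400/2.963,0]+[380,195]
print('rim',proj(t,np.array([[69,40,4],[69,-40,4],[-69,-40,4],[-69,40,4]])@RR.T+RIM).round(1)-tp)
E
```

```text
cover [[-0.55813953  0.        ]
 [-0.71395349 -1.075     ]
 [-0.34651163 -2.3       ]
 [-0.27906977 -2.15      ]]
rim [[-2.09935876  0.25877991]
 [-1.64893689 -2.47081227]
 [-0.67387783 -1.24550051]
 [-0.89929126 -0.8751938 ]]
```

```bash
python3 -c "
from h import *
hplan(-12,-.7,64)"
```

```text
t 14.95 pos [ 419.3 -326.4  202.9] rot [-3.1388  0.3464 -2.9855] F [-0.   0.3 -3.4] gap 66.6 MOVE [ 1.000e-03 -1.900e-02  1.432e+00] tw 0.0
handle in rim [-11.8   0.2 121.3] F rim [-1.1  0.3 -3.2] tilt [-0.16  0.15  0.  ]
```

>>> apply_moves([
  [0.4,0,-0.02,0.6,0],
  [0.4,0,-0.02,1.1,0],
  [0.4,0,-0.02,1.4,0],
  [0.4,0,-0.02,1.4,0],
  [0.4,0,-0.02,1.4,0],
])

```text
time_s: 15.37
position: [438.7, -323.7, 151.7]
eef_rot: [-3.138, 0.347, -2.983]
force: [-0.4, -0.1, -2.8]
finger_gap: 66.4
```

```bash
python3 -c "
from h import *
hplan(-12,-.7,50)"
```

```text
t 15.37 pos [ 438.7 -323.7  151.7] rot [-3.1377  0.3474 -2.9835] F [-0.4 -0.1 -2.8] gap 66.4 MOVE [ 0.028 -0.014  0.411] tw 0.02
handle in rim [-10.8  -0.1  66.4] F rim [-1.3 -0.1 -2.5] tilt [-0.18  0.1   0.11]
```

>>> apply_moves([
  [0.4,0.02,-0.01,0.12,0],
  [0.4,0.02,-0.01,0.2,0],
  [0.4,0.02,-0.01,0.28,0],
  [0.4,0.02,-0.01,0.36,0],
  [0.4,0.02,-0.01,0.36,0],
])

```text
time_s: 15.78
position: [442.7, -323.3, 137.3]
eef_rot: [-3.138, 0.347, -2.984]
force: [-0.8, 0.0, -3.9]
finger_gap: 66.6
```

```bash
python3 -c "
from h import *
hplan(-12,-.7,45)"
```

```text
t 15.78 pos [ 442.7 -323.3  137.3] rot [-3.1382  0.3469 -2.9837] F [-0.8  0.  -3.9] gap 66.6 MOVE [ 0.    -0.009  0.164] tw 0.02
handle in rim [-12.   -0.3  51.6] F rim [-2.1  0.2 -3.4] tilt [-0.16  0.12  0.1 ]
```

>>> apply_moves([
  [0.4,0,-0.01,0.06,0],
  [0.4,0,-0.01,0.12,0],
  [0.4,0,-0.01,0.16,0],
  [0.4,0,-0.01,0.16,0],
])

```text
time_s: 16.12
position: [445.0, -323.3, 130.9]
eef_rot: [-3.139, 0.347, -2.984]
force: [1.8, 0.1, -4.1]
finger_gap: 65.9
```

```bash
python3 -c "
from h import *
hplan(-12,-.7,40)"
```

```text
t 16.12 pos [ 445.  -323.3  130.9] rot [-3.1387  0.3468 -2.9838] F [ 1.8  0.1 -4.1] gap 65.9 MOVE [-0.002 -0.001  0.118] tw 0.02
handle in rim [-12.1  -0.6  44.7] F rim [ 0.3 -0.2 -4.5] tilt [-0.13  0.13  0.1 ]
```

>>> apply_moves([
  [0.4,0,0,0.04,0],
  [0.4,0,0,0.08,0],
  [0.4,0,0,0.12,0],
  [0.4,0,0,0.12,0],
])

```text
time_s: 16.45
position: [445.8, -323.4, 126.7]
eef_rot: [-3.138, 0.345, -2.985]
force: [-8.5, 0.6, 4.9]
finger_gap: 66.2
```

```bash
python3 -c "
from h import *
hplan(-12,-.7,40)"
```

```text
t 16.45 pos [ 445.8 -323.4  126.7] rot [-3.1379  0.3454 -2.9845] F [-8.5  0.6  4.9] gap 66.2 MOVE [-0.02   0.005  0.014] tw 0.01
handle in rim [-12.8  -0.9  40.6] F rim [-6.1  1.9  7.5] tilt [-0.19  0.21  0.06]
```

>>> apply_moves([
  [0.6,0.02,0,0,0],
  [0.85,0.02,0,0,0],
  [1,0.02,0,0,0],
  [1,0.02,0,0,0],
  [1,0.02,0,-0.6,0],
  [1,0.02,0,-1.5,0],
  [1,0.02,0,-2,0],
  [1,0.02,0,-2,0],
])

```text
time_s: 17.12
position: [419.2, -329.2, 207.0]
eef_rot: [-3.131, 0.35, -2.983]
force: [1.9, 0.0, 0.9]
finger_gap: 85.5
```

```bash
python3 - <<'E'
from h import *
hplan(50,0,100,np.zeros(3));lean()
im=snapshot('wrist'); c=cam('wrist')
import pickle; pickle.dump((c,sense()),open('c7.pkl','wb'))
save('w7',im)
E
```

```text
t 17.12 pos [ 419.2 -329.2  207. ] rot [-3.1313  0.35   -2.983 ] F [1.9 0.  0.9] gap 85.5 MOVE [-1.569  0.095  0.542] tw 0.03
handle in rim [-12.8  -3.8 121.7] F rim [ 2.  -0.3  0.2] tilt [-0.54 -0.05  0.14]
lean xy [0.3402 0.044 ] q [-0.813 -0.029 -0.331  1.056  0.281 -0.939]
```

View pics/w7.png

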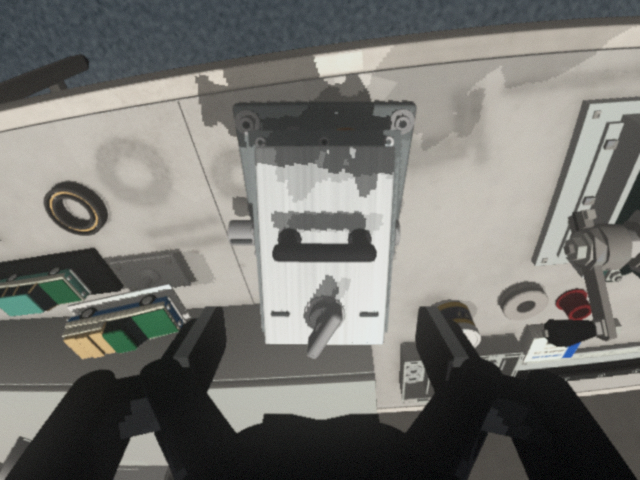

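```bash
python3 - <<'E'
from h import *
import pickle; c,s=pickle.load(open('c7.pkl','rb'))
def onrim(uv,z):
    o,v=ray(c,uv); o=RR.T@(o-RIM); v=RR.T@v; return (o+v*(z-o[2])/v[2]).round(1)
for n,uv,z in [('LL',(252,147),9),('LR',(394,146),9),('HR',(384,343),11),('HL',(266,343),11),('ribL',(281,314),11),('ribR',(368,314),11),('bar',(274,252),45),('bar',(376,252),45),('wing1',(313,353),46),('wing2',(332,302),46)]:
    print(n,onrim(uv,z))
im=cv2.imread('pics/w7.png')[280:365,270:380]; cv2.imwrite('pics/w7c.png',cv2.resize(im,None,fx=5,fy=5,interpolation=2))
E
```

```text
LL [-82.2 -50.9   9. ]
LR [-83.1  46.8   9. ]
HR [75.3 49.5 11. ]
HL [ 75.8 -49.   11. ]
ribL [ 47.8 -35.3  11. ]
ribR [47.4 34.7 11. ]
bar [-18.7 -33.3  45. ]
bar [-18.9  32.4  45. ]
wing1 [58.7 -8.6 46. ]
wing2 [17.   4.5 46. ]
```

View pics/w7c.png

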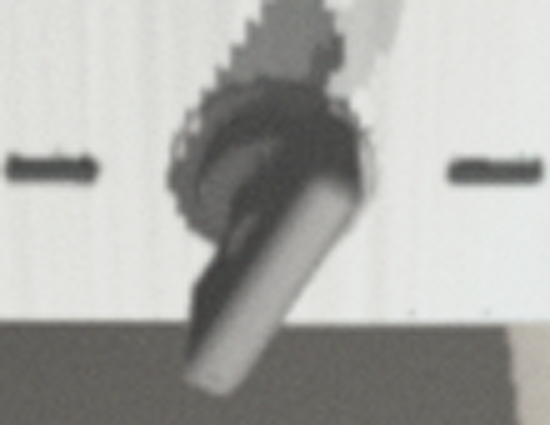

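```bash
python3 - <<'E'
from h import *
import pickle; c,s=pickle.load(open('c7.pkl','rb'))
def onrim(uv,z):
    o,v=ray(c,uv); o=RR.T@(o-RIM); v=RR.T@v; return (o+v*(z-o[2])/v[2])
a,b=onrim(np.array((213,380))/5+[270,280],46.5),onrim(np.array((340,195))/5+[270,280],46.5)
d=b-a; print(a,b,np.linalg.norm(d),(a+b)/2,'theta',np.arctan2(-d[0],d[1]))
s=sense(); R=Rn.from_euler('xyz',s['eef_rot']).as_matrix()
print('wing target z; tip z now')
hplan(49,-.5,48,np.zeros(3))
E
```

```text
[60.92661753 -8.92947498 46.5       ] [29.92022826  8.76575267 46.5       ] 35.700381746692365 [45.4234229  -0.08186115 46.5       ] theta 1.0522025034886937
wing target z; tip z now
t 17.17 pos [ 419.1 -328.7  204.6] rot [-3.1334  0.3486 -2.9836] F [ 0.9 -0.5  0.1] gap 85.5 MOVE [-1.566  0.078  1.786] tw 0.02
handle in rim [-13.6  -3.2 119.5] F rim [ 0.8 -0.7 -0.2] tilt [-0.43  0.03  0.11]
```

>>> apply_moves([
  [0.45,-1.55,0.045,0.3,6],
  [0.45,-1.55,0.045,0.6,6],
  [0.45,-1.55,0.045,0.9,6],
  [0.45,-1.55,0.045,1.1,6],
  [0.45,-1.55,0.045,1.1,6],
  [0.45,-1.55,0.045,1.1,6],
  [0.45,-1.55,0.045,1.1,6],
])

```text
time_s: 17.75
position: [491.2, -315.3, 183.2]
eef_rot: [2.969, 0.303, 2.749]
force: [-1.7, 0.2, -0.3]
finger_gap: 38.9
```

```bash
python3 - <<'E'
from h import *
hplan(48.5,-1.8,41,np.zeros(3))
s=sense(); p=s['position']; print('tcp rim',RR.T@(p-RIM),p)
c=cam('wrist'); im=snapshot('wrist')
u=proj(c,RIM+RR@np.array([48.5,-.5,46]))[0]; print(u)
save('w8',im)
E
```

```text
t 17.75 pos [ 491.2 -315.3  183.2] rot [2.9686 0.3031 2.7495] F [-1.7  0.2 -0.3] gap 38.9 MOVE [-0.017 -0.001  0.832] tw -6.28
handle in rim [48.  -1.2 74.3] F rim [-1.7  0.5  0.3] tilt [-3.700e-01 -1.000e-02 -2.982e+01]
tcp rim [47.97137038 -1.20814344 74.28237864] [ 491.22109267 -315.33703018  183.20977804]
[321.13694556 293.67112421]
```

View pics/w8.png

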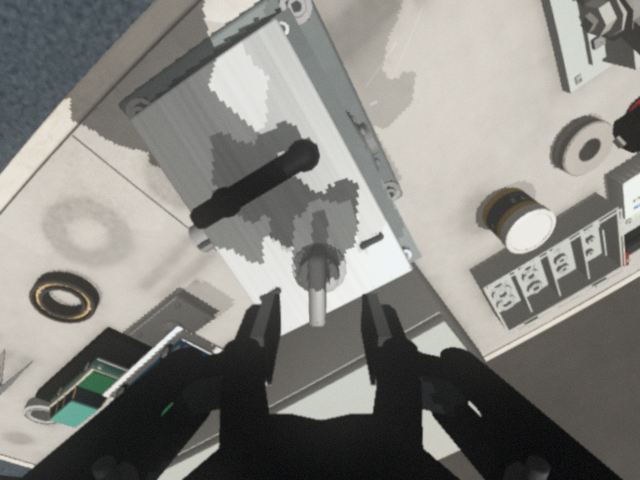

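>>> apply_moves([
  [0.45,-0.02,0,0.4,0],
  [0.45,-0.02,0,0.7,0],
  [0.45,-0.02,0,0.82,0],
  [0.45,-0.02,0,0.82,0],
  [0.3,-0.02,0,0.82,0],
  [0.15,-0.02,0,0.82,0],
  [0,-0.02,0,0.82,0],
  [0,-0.02,0,0.82,0],
])

```text
time_s: 18.47
position: [503.2, -314.6, 154.1]
eef_rot: [2.969, 0.305, 2.749]
force: [-1.9, 0.1, 2.4]
finger_gap: 7.5
```

```bash
python3 - <<'E'
from h import *
hplan(48.5,-1.8,41,np.zeros(3)); print(sense()['wrist_torque'])
E
```

```text
t 18.47 pos [ 503.2 -314.6  154.1] rot [2.9691 0.305  2.7492] F [-1.9  0.1  2.4] gap 7.5 MOVE [0.022 0.003 0.047] tw -6.28
handle in rim [49.2 -2.3 42.9] F rim [-0.9  0.3  2.9] tilt [ -0.43  -0.11 -29.82]
[0.11985664 0.36768293 0.07671712]
```

>>> apply_moves([
  [0,0,0,0,1.2],
  [0,0,0,0,2.4],
  [0,0,0,0,3.6],
  [0,0,0,0,4.8],
  [0,0,0,0,6],
  [0,0,0,0,6],
])

```text
time_s: 18.97
position: [502.9, -314.7, 153.9]
eef_rot: [2.84, 0.178, 2.222]
force: [-0.2, 0.7, -1.6]
finger_gap: 7.9
```

```bash
python3 - <<'E'
from h import *
hplan(49.2,-2.3,43,np.zeros(3)); print(sense()['wrist_torque'])
E
```

```text
t 18.97 pos [ 502.9 -314.7  153.9] rot [2.8403 0.1782 2.2223] F [-0.2  0.7 -1.6] gap 7.9 MOVE [-0.001  0.009 -0.005] tw -12.32
handle in rim [48.9 -2.4 42.8] F rim [-0.6  0.7 -1.5] tilt [ -0.42  -0.21 -59.98]
[-0.14991509  0.29737226 -0.01583654]
```

>>> apply_moves([
  [0,0,0,0,1.2],
  [0,0,0,0,2.4],
  [0,0,0,0,3.6],
  [0,0,0,0,4.8],
  [0,0,0,0,6],
  [0,0,0,0,6],
])

```text
time_s: 19.47
position: [502.5, -314.6, 153.5]
eef_rot: [2.794, 0.007, 1.725]
force: [0.1, -0.1, -3.2]
finger_gap: 7.8
```

```bash
python3 - <<'E'
from h import *
hplan(49.2,-2.3,43,np.zeros(3)); print(sense()['wrist_torque'])
E
```

```text
t 19.47 pos [ 502.5 -314.6  153.5] rot [2.7938 0.007  1.7246] F [ 0.1 -0.1 -3.2] gap 7.8 MOVE [-0.001  0.02  -0.013] tw -18.03
handle in rim [48.4 -2.3 42.5] F rim [-1.  -0.1 -3. ] tilt [ -0.39  -0.27 -89.98]
[-0.10250543  0.46560889  0.00552723]
```

>>> apply_moves([
  [0,0,0,0.03,0],
  [0,0,0,0.06,0],
  [0,0,0,0.09,0],
  [0,0,0,0.12,0],
  [0,0,0,0.12,0],
])

```text
time_s: 19.88
position: [504.0, -314.4, 149.2]
eef_rot: [2.794, 0.008, 1.726]
force: [-4.6, 0.3, 2.0]
finger_gap: 7.4
```

```bash
python3 - <<'E'
from h import *
hplan(49.2,-2.3,43,np.zeros(3)); print(sense()['wrist_torque'])
E
```

```text
t 19.88 pos [ 504.  -314.4  149.2] rot [2.794  0.0076 1.7255] F [-4.6  0.3  2. ] gap 7.4 MOVE [-0.001  0.022 -0.126] tw -18.01
handle in rim [48.3 -2.3 38. ] F rim [-3.5  1.   3.4] tilt [ -0.41  -0.28 -89.92]
[0.254829   1.15380005 0.25513359]
```

>>> apply_moves([
  [0.3,0,0,0,0],
  [0.4,0,0,0,0],
  [0.4,0,0,0,0],
  [0.4,0,0,-0.6,0],
  [0.4,0,0,-1.4,0],
  [0.4,0,0,-2,0],
  [0.4,0,0,-2,0],
])

```text
time_s: 20.47
position: [478.0, -319.6, 230.4]
eef_rot: [2.788, 0.014, 1.725]
force: [1.3, -0.9, 0.7]
finger_gap: 34.1
```

>>> apply_moves([
  [0.6,0,0,0,-18],
  [0.8,0,0,0,-18],
  [1,0,0,0,-18],
  [1,0,0,0,-18],
  [1,0,0,0,-18],
  [1,0,0,0,-18],
  [1,0,0,0,-18],
  [1,0,0,0,-18],
])

```text
time_s: 21.13
position: [478.3, -319.6, 230.0]
eef_rot: [2.959, 0.301, 2.705]
force: [0.8, -0.5, 1.0]
finger_gap: 85.2
```

```bash
python3 - <<'E'
from h import *
hplan(-14.5,-2.2,100,np.zeros(3)); lean()
E
```

```text
t 21.13 pos [ 478.3 -319.6  230. ] rot [2.9592 0.3011 2.7047] F [ 0.8 -0.5  1. ] gap 85.2 MOVE [ 1.413 -0.848  0.569] tw -6.79
handle in rim [ 51.4  -3.4 122.9] F rim [ 1.  -0.6  0.6] tilt [ -0.68  -0.28 -32.25]
lean xy [0.3411 0.041 ] q [-0.714  0.025 -0.229  1.075  0.257 -0.273]
```

>>> apply_moves([
  [1,1.41,-0.85,0,-6.8],
  [1,1.41,-0.85,0,-6.8],
  [1,1.41,-0.85,0,-6.8],
  [1,1.41,-0.85,0.2,-6.8],
  [1,1.41,-0.85,0.4,-6.8],
  [1,1.41,-0.85,0.5,-6.8],
  [1,1.41,-0.85,0.5,-6.8],
  [1,1.41,-0.85,0.5,-6.8],
])

```text
time_s: 21.8
position: [423.9, -326.8, 188.4]
eef_rot: [-3.119, 0.35, -2.956]
force: [-0.4, -0.3, -0.1]
finger_gap: 85.5
```

```bash
python3 - <<'E'
from h import *
hplan(-14.5,-2.2,35,np.zeros(3)); lean()
im=snapshot('wrist'); save('w9',cv2.resize(im[80:380,190:450],None,fx=1.7,fy=1.7,interpolation=2))
E
```

```text
t 21.8 pos [ 423.9 -326.8  188.4] rot [-3.1194  0.3497 -2.9556] F [-0.4 -0.3 -0.1] gap 85.5 MOVE [0.003 0.018 1.687] tw 0.34
handle in rim [-14.4  -2.1 102.5] F rim [-0.5 -0.2  0.1] tilt [-0.68 -0.05  1.61]
lean xy [0.3407 0.0416] q [-0.801 -0.023 -0.367  1.009  0.277 -0.953]
```

View pics/w9.png

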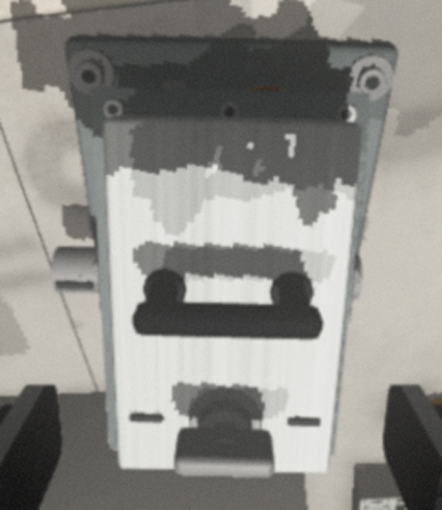

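>>> apply_moves([
  [1,0,0.02,0.5,0.34],
  [1,0,0.02,1.0,0.34],
  [1,0,0.02,1.4,0.34],
  [1,0,0.02,1.68,0.34],
  [1,0,0.02,1.68,0.34],
  [0.7,0,0.02,1.68,0.34],
  [0.5,0,0.02,1.68,0.34],
  [0.4,0,0.02,1.68,0.34],
])

```text
time_s: 22.52
position: [446.9, -323.5, 126.9]
eef_rot: [-3.129, 0.351, -2.987]
force: [-2.4, 2.3, 1.8]
finger_gap: 66.4
```

>>> apply_moves([
  [0.4,0,0,0,0],
  [0.4,0,0,0.02,0],
  [0.4,0,0,0.04,0],
  [0.4,0,0,0.04,0],
])

```text
time_s: 22.85
position: [447.4, -323.7, 125.8]
eef_rot: [-3.129, 0.352, -2.987]
force: [-4.9, 2.0, 4.2]
finger_gap: 66.4
```

```bash
python3 - <<'E'
from h import *
hplan(-14.5,-2.2,35,np.zeros(3)); lean(); print(sense()['wrist_torque'])
E
```

```text
t 22.85 pos [ 447.4 -323.7  125.8] rot [-3.1286  0.3518 -2.9869] F [-4.9  2.   4.2] gap 66.4 MOVE [0.024 0.01  0.015] tw -0.02
handle in rim [-13.6  -2.6  35.6] F rim [-2.8  2.8  5.5] tilt [-0.77 -0.16 -0.07]
lean xy [0.3425 0.0403] q [-0.762  0.028 -0.457  0.855  0.269 -0.883]
[0.35586975 0.79662553 0.1979283 ]
```

>>> apply_moves([
  [0.4,0,0,0.04,0],
  [0.4,0,0,0.08,0],
  [0.4,0,0,0.12,0],
  [0.4,0,0,0.12,0],
])

```text
time_s: 23.18
position: [448.2, -323.5, 123.7]
eef_rot: [-3.127, 0.352, -2.987]
force: [-18.2, 5.7, 22.4]
finger_gap: 66.2
```

```bash
python3 - <<'E'
from h import *
hplan(-14.5,-2.2,35,np.zeros(3)); lean(); print(sense()['wrist_torque'])
E
```

```text
t 23.18 pos [ 448.2 -323.5  123.7] rot [-3.1274  0.352  -2.9874] F [-18.2   5.7  22.4] gap 66.2 MOVE [ 0.025  0.01  -0.043] tw -0.02
handle in rim [-13.5  -2.6  33.3] F rim [-8.4  8.4 26.9] tilt [-0.85 -0.17 -0.1 ]
lean xy [0.3428 0.039 ] q [-0.76   0.03  -0.461  0.848  0.268 -0.881]
[1.57834617 2.22967665 0.82147487]
```

>>> apply_moves([
  [0.4,0.02,0.015,0.06,0],
  [0.4,0.02,0.015,0.075,0],
  [0.4,0.02,0.015,0.075,0],
  [0.4,0.02,0.015,0.075,0],
])

```text
time_s: 23.52
position: [448.2, -323.5, 123.7]
eef_rot: [-3.125, 0.354, -2.987]
force: [-17.1, 4.3, 23.7]
finger_gap: 66.1
```

```bash
python3 - <<'E'
from h import *
hplan(-14.5,-2.2,35,np.zeros(3)); print(sense()['wrist_torque'])
t=snapshot('top'); sc=snapshot('scene')
for n in ['top','scene']:
  c=cam(n)
  for q in ['grease_tin','ring_gauge','bush_3']:
    d=cut_out(n,q)[0]; print(n,q,d['centre'],round(d['conf'],2))
hplan(-14.5,-2.2,35,np.zeros(3))
save('m10',np.hstack([cv2.resize(t[190:320,375:515],(430,400),interpolation=2),cv2.resize(sc[230:450,280:480],(364,400),interpolation=2)]))
E
```

```text
t 23.52 pos [ 448.2 -323.5  123.7] rot [-3.1251  0.3538 -2.9875] F [-17.1   4.3  23.7] gap 66.1 MOVE [ 0.024  0.009 -0.043] tw -0.02
handle in rim [-13.5  -2.6  33.3] F rim [-7.1  6.9 27.8] tilt [-0.98 -0.27 -0.1 ]
[1.61131423 2.02229566 0.8683092 ]
top grease_tin [354.7, 201.1] 0.86
top ring_gauge [326.3, 217.4] 0.85
top bush_3 [297.6, 228.5] 0.62
scene grease_tin [388.7, 279.4] 0.6
scene ring_gauge [404.3, 396.2] 0.56Traceback (most recent call last):
  File "<stdin>", line 7, in <module>
IndexError: list index out of range
```

>>> apply_moves([
  [0.4,0.03,0.03,0.075,0],
  [0.4,0.05,0.05,0.08,0],
  [0.4,0.05,0.05,0.08,0],
  [0.4,0.05,0.05,0.08,0],
])

```text
time_s: 24.25
position: [448.1, -323.4, 123.8]
eef_rot: [-3.12, 0.358, -2.987]
force: [-12.2, 0.2, 22.1]
finger_gap: 66.3
```

```bash
python3 - <<'E'
from h import *
hplan(-14.5,-2.2,35,np.zeros(3)); print(RR.T@sense()['wrist_torque'])
t=snapshot('top'); sc=snapshot('scene'); w=snapshot('wrist')
save('m10',np.hstack([cv2.resize(w[110:350,200:440],(400,400),interpolation=2),cv2.resize(sc[260:450,290:470],(400,400),interpolation=2)]))
hplan(-14.5,-2.2,35,np.zeros(3))
E
```

```text
t 24.25 pos [ 448.1 -323.4  123.8] rot [-3.1202  0.3576 -2.9868] F [-12.2   0.2  22.1] gap 66.3 MOVE [ 0.024  0.005 -0.039] tw -0.01
handle in rim [-13.5  -2.4  33.5] F rim [-3.7  2.1 24.9] tilt [-1.25 -0.49 -0.07]
[ 1.56421052  1.17515997 -0.01637254]
t 24.4 pos [ 448.1 -323.4  123.8] rot [-3.1203  0.3576 -2.9869] F [-12.9   0.8  22.3] gap 66.2 MOVE [ 0.024  0.005 -0.039] tw -0.01
handle in rim [-13.5  -2.4  33.4] F rim [-4.2  2.8 25.3] tilt [-1.25 -0.49 -0.08]
```

View pics/m10.png

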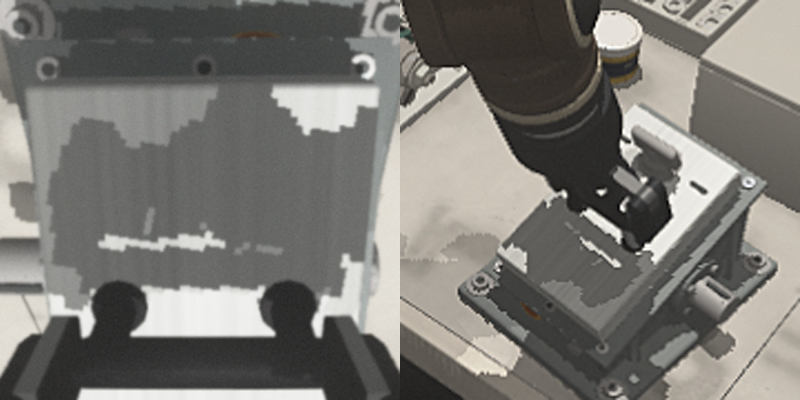

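>>> apply_moves([
  [0.7,0,0,0,0],
  [0.9,0,0,0,0],
  [1,0,0,0,0],
  [1,0,0,-0.5,0],
  [1,0,0,-1.2,0],
  [0.5,0,0,-1.4,0],
  [0,0,0,-1.4,0],
  [0,0,0,-1.4,0],
])

```text
time_s: 25.07
position: [428.9, -325.6, 176.1]
eef_rot: [-3.119, 0.358, -2.987]
force: [0.5, 1.1, -0.4]
finger_gap: 51.7
```

>>> apply_moves([
  [0,0,0,0,0],
  [0,0,0,0,0],
  [0,0,0,0,0],
  [0,0,0,0,0],
])

```text
time_s: 25.4
position: [428.8, -325.2, 175.1]
eef_rot: [-3.121, 0.357, -2.987]
force: [0.3, -0.8, 0.4]
finger_gap: 0.5
```

```bash
python3 - <<'E'
from h import *
hplan(-12,-2.2,66,np.zeros(3)); print(RR.T@sense()['wrist_torque'])
E
```

```text
t 25.4 pos [ 428.8 -325.2  175.1] rot [-3.1206  0.3572 -2.987 ] F [ 0.3 -0.8  0.4] gap 0.5 MOVE [-0.05  -0.011  0.556] tw -0.02
handle in rim [-14.2  -1.3  88.2] F rim [ 0.3 -0.8  0.3] tilt [-1.23 -0.47 -0.08]
[ 0.02217756  0.32842154 -0.02599161]
```

>>> apply_moves([
  [0,-0.05,-0.01,0.3,0],
  [0,-0.05,-0.01,0.5,0],
  [0,-0.05,-0.01,0.56,0],
  [0,-0.05,-0.01,0.56,0],
])

```text
time_s: 25.73
position: [438.2, -324.0, 153.4]
eef_rot: [-3.123, 0.356, -2.987]
force: [1.5, -0.4, -0.8]
finger_gap: 0.3
```

>>> apply_moves([
  [0,0,0,0.04,0],
  [0,0,0,0.08,0],
  [0,0,0,0.1,0],
  [0,0,0,0.1,0],
])

```text
time_s: 26.07
position: [439.5, -323.8, 150.0]
eef_rot: [-3.122, 0.356, -2.987]
force: [-1.5, 0.2, 1.0]
finger_gap: -0.0
```

```bash
python3 - <<'E'
from h import *
hplan(-12,-2.2,60,np.zeros(3)); print(RR.T@sense()['wrist_torque'])
E
```

```text
t 26.07 pos [ 439.5 -323.8  150. ] rot [-3.1224  0.356  -2.9873] F [-1.5  0.2  1. ] gap -0.0 MOVE [-0.016 -0.015  0.024] tw -0.02
handle in rim [-12.6  -1.6  60.9] F rim [-1.   0.4  1.4] tilt [-1.13 -0.39 -0.09]
[0.19274619 0.50790381 0.03317616]
```

Light contact starting. Continue pressing.

>>> apply_moves([
  [0,0,0,0.04,0],
  [0,0,0,0.08,0],
  [0,0,0,0.12,0],
  [0,0,0,0.12,0],
  [0,0,0,0.12,0],
])

```text
time_s: 26.48
position: [440.8, -323.7, 146.6]
eef_rot: [-3.122, 0.356, -2.988]
force: [-8.2, 2.5, 10.7]
finger_gap: 0.0
```

```bash
python3 - <<'E'
from h import *
hplan(-12,-2.2,60,np.zeros(3)); print(RR.T@sense()['wrist_torque'])
E
```

```text
t 26.48 pos [ 440.8 -323.7  146.6] rot [-3.1216  0.3562 -2.9876] F [-8.2  2.5 10.7] gap 0.0 MOVE [-0.015 -0.015 -0.065] tw -0.02
handle in rim [-12.6  -1.7  57.4] F rim [-3.6  3.8 12.7] tilt [-1.18 -0.41 -0.11]
[0.860835   1.16734086 0.01461924]
```

>>> apply_moves([
  [0,0.01,0.015,0.05,0],
  [0,0.01,0.015,0.07,0],
  [0,0.01,0.015,0.07,0],
  [0,0.01,0.015,0.07,0],
])

```text
time_s: 26.82
position: [440.8, -323.7, 146.5]
eef_rot: [-3.119, 0.357, -2.988]
force: [-13.8, 3.1, 20.2]
finger_gap: 0.3
```

```bash
python3 - <<'E'
from h import *
hplan(-12,-2.2,60,np.zeros(3)); print(RR.T@sense()['wrist_torque'])
E
```

```text
t 26.82 pos [ 440.8 -323.7  146.5] rot [-3.119   0.357  -2.9878] F [-13.8   3.1  20.2] gap 0.3 MOVE [-0.015 -0.016 -0.069] tw -0.03
handle in rim [-12.6  -1.6  57.2] F rim [-5.4  5.2 23.5] tilt [-1.34 -0.46 -0.12]
[ 1.21927453  1.70275647 -0.0302748 ]
```

```bash
python3 - <<'E'
from h import *
snapshot('top')
for q in ['grease_tin','ring_gauge','bush_3']: print(q,[(d['centre'],round(d['conf'],2),d['pixels'].sum()) for d in cut_out('top',q)[:2]])
hplan(-12,-2.2,60,np.zeros(3))
s=sense()
if (RR.T@s['force'])[2]>18: print(sign_off())
E
```

```text
grease_tin [([356.5, 201.3], 0.84, np.int64(424))]
ring_gauge [([324.9, 218.7], 0.91, np.int64(371))]
bush_3 [([295.5, 227.0], 0.47, np.int64(157))]
t 27.02 pos [ 440.8 -323.7  146.5] rot [-3.119   0.3571 -2.9878] F [-15.4   3.   19.3] gap -0.2 MOVE [-0.015 -0.016 -0.069] tw -0.03
handle in rim [-12.6  -1.6  57.2] F rim [-7.2  5.3 23.2] tilt [-1.34 -0.46 -0.12]
the job is handed in; nothing more can be done
None
```

The job is handed in. The cover is on the rim with its fastener at the high end. The wing is turned in line with the ribs and the cross-pin is through its slot. The shut fingertips are still pressing on the handle at about 23 N, square to the hatch. It took about 27 s of the 66 s.

**How it was done:** The moves only turn the tool about its own axis. To get the 20° tilt I drove the arm past joint limits while it held the cover. I had run into this by accident earlier, when joint 6 reached its limit and the gripper leaned 3.4° sideways. I cancelled that lean the same way before picking up the cover. I turned the wing about 60° clockwise while gripping it.

**Last checks:**
- **Pin:** after the turn, the fastener end went down 4.5 mm at low force until it met the seal.
- **Home:** the last push added about 11 N for only 0.2 mm of travel, which I take as the hard stop. That is inferred from force and position; I could not measure the seal directly.
- **Wing:** in the pictures it lines up with the ribs.

**Problems and disagreements:**
- My first press, gripping the handle, put about 1.3 N m of sideways roll on the cover. I let go and pressed on top of the handle instead. About 5 to 7 N of side force remained at the end.
- The wrist and top cameras disagreed by about 3 mm on the rim position.
- In the top view the detected centre of the ring gauge was about 7 px away from where it was at the start. The tin and bush were within about 2 px. I felt no contact near the ring and put this down to the detector, but I did not confirm it.
- The reported angles of joints 4 and 6 read up to 0.001 rad past the rounded limits (2.021 against 2.02, and 3.141 against 3.14).
- I viewed 13 pictures against a budget of 10 (one or two extra allowed).

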